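# Put a pack away in the stock drawer and hasp it shut

### The arm

A 6-joint arm with a two-finger parallel gripper is mounted at the origin on the work surface. World frame = base frame: x ahead of the robot, y to its left, z up, the work surface at z = 0. Lengths are in m, angles in rad, forces in N, time in s.
With the tool pointing down it reaches from about 0.35 to 0.975 m from the base axis. Payload 17.4 kg.
Tool frame: the origin (TCP) lies at the very end of the fingers, on their centre line; the grasp point (between the pads) lies 19 mm behind it (manip.grip_point_offset is the distance from the TCP to the grasp point, in m); z points along the fingers, y is the line along which they close (so a half turn about z gives the same grasp; the last joint's range is limited). The gripper opens to 85 mm and grips with 20 to 120 N. Pads are 22 mm wide; open, the fingers measure 114 mm over their backs; the gripper's body (76 mm by 85 mm) begins 54 mm behind the grasp point. The pads swing forward as they close: fully open they stand 13 mm farther back than shut.
Start: joints at [1.097, 0.116, 1.442, -0, 1.584, -0.038], TCP at [0.285, 0.612, 0.231] pointing down, gripper open.
Joint ranges: [-2.83, 2.83], [-0.83, 2.19], [0.07, 2.5], [-1.14, 4.28], [0.01, 3], [-2.97, 2.97]. Speed limits (rad/s): [1.89, 1.89, 2.22, 3.14, 3.14, 3.14].

### API

Orientations are given as a 3x3 rotation matrix whose columns are the frame's x, y, z axes.
In Python, from bench import monitor, viewer, workorder, nets, manip gives the robot as it stands.
- The arm moves only by the tool servo_tool, never from a script. Its argument "commands" is a list of rows, each a list of 7 numbers: the shift along the tool's x, y, z normalised to -1 to 1, where 1 is 0.25 m, then the turn, a rotation vector about the tool's x, y, z normalised to -1 to 1, where 1 is 360 degrees, then the closure, from 0 (fully open) to 1 (shut). A call has 1 to 12 rows; each row is the pose to reach, as a shift and turn from the pose commanded when the call began, along the tool's axes at that moment, turning the shorter way round; what a row does not reach only later rows make up. A row lasts 1/12 s, in which the tool goes at most 41.7 mm and 7.16 degrees, less where a joint would pass 70% of its speed; a pose out of reach is approached as far as the arm can. A call with a number of a shift or a turn outside -1 to 1 is refused whole. A call with a gripper value outside its range is refused whole. The fingers move at their own pace and stop on an object; "squeeze" is the grip in N (left out, the last holds). Time passes only in rows, so rows that repeat a pose let the fingers close. It gives the time, the measured TCP pose, the force, the opening and the grip force at its end, in the units of the state.
- monitor.read_state(): the state, without advancing time (a new reading comes with each control period).
- viewer.get_image(name): name is "scene" or "top" or "wrist"; returns the picture (400x640x3 uint8, red, green, blue); there is no depth.
- viewer.get_calibration(name): a dict with "intrinsics" (3x3 intrinsics, pixels), "k1" (the pictures are not rectified: a ray, as slopes to the right and down, at radius r is drawn at 1 + k1 r^2 times it, then the intrinsics apply), "camera_from_world" (4x4, takes a point from world to camera coordinates); the wrist camera has in their place "hand_eye" (4x4, takes a point from camera to tool coordinates, whose origin is the TCP and whose axes are the flange's). Camera axes: x right, y down, z forward; pixel columns grow to the right and rows downward; lengths in m; the calibration is good to about 2 mm. A picture is of the moment at which its call begins: read the wrist's pose just before it. get_calibration takes no time and is no camera call.
- workorder.finish_job(): hands the job in; it is judged then, once.
Trained networks look in the newest picture that a camera, given by its name, has taken for a name from the list of things; names that differ only in an ending like _2 or _b are one class to them, and where a whole thing is asked for, a point or a joint stands for the part that bears it (a point fixed in the world has none). Each returns a list of dicts, best first, with "p" (0 to 1); they miss things now and then, are a little off and sometimes report something else, mostly with a low value. They report only what shows in the picture. A call takes as long as a camera call. They do not tell look-alikes from the thing itself.
- nets.recognise(camera, label): "centre" ([column, row] as shares, 0 to 1, of the picture: columns of its width, rows of its height, amid what is visible of it).
- nets.trace(camera, label): "mask" (400x640 bool, what is visible of it) and "centre" ([column, row] as shares, 0 to 1, of the picture: columns of its width, rows of its height, amid what is visible of it).
- nets.place_of(camera, label): "centre" ([column, row] as shares, 0 to 1, of the picture: columns of its width, rows of its height: a listed point, or the origin of a listed thing).
The state is a dict: "t": time; "q": joint angles; "dq": joint speeds; "joint_torque": joint torques, N m; "tcp_pos": TCP position; "tool_rot": TCP orientation; "wrist_force": force on the tool from outside, world axes, zero at the start; "torque": the same for the moment, N m; "gripper_width": opening from 0.0 (shut) to 1.0 (fully open); "gripper_force": force on a finger pad.
Only numpy, scipy, OpenCV 4.12 (cv2) and the standard library are available. Lean on these libraries where they do the work, as an engineer would, in place of code of your own. Each camera call takes 0.05 s, during which the arm holds its last target. There are 200 camera calls.

### The job

Set the brown pack with the blue band down upright on the floor of the open stock drawer (do not drop it), and once it stands there by itself push the drawer fully home. Then swing the steel hasp (the one with the red grip roll) over and press it down until it has snapped home over the catch on the drawer, and leave the white carton, the jar and the wrench where they are.

Things in the scene. Friction and masses are not known exactly. Their poses are not given: they have to be found in the camera images.
- pack: the pack: brown cardboard box, 70 (its x) x 48 (its y) x 55 mm high, blue band round the middle of its length, about 0.3 kg; stands loose on the bench. Origin: centre of its underside, z up
- unit: stock drawer unit, fixed to the bench: plywood body 240 mm wide (y), 100 high, x = 24 to 235, one drawer opening to -x (to the robot). Shelf board above on rear posts: x = 108 to 224, y = -125 to 125, underside z = 248, so an upright gripper cannot reach the hasp leaning back. Origin: on the bench under the middle of the SHUT drawer's front face; x into the unit, z up
- drawer (a joint): how far the drawer stands open in m: 0 fully shut, grows as it comes out along the unit's -x; slides stiffly (about 2 N) and stays where it is left
- drawer_face (a point): point on the outer (robot-side) face of the grey drawer front, in the middle, 85 mm above the bench, moves with the drawer. The front panel is 24 mm thick, 238 mm wide, from 6 to 100 mm above the bench; its top is level with the unit's top. Axes as the unit's
- drawer_floor (a point): centre of the drawer's inner floor (18 mm above the bench), moves with the drawer; inside x = -83 to +75 mm, 192 wide, walls 8 thick reaching 52 above the floor. The drawer_face lies 107 mm to -x of it. Under the unit's top there are 70 mm of height above the floor. Axes as the unit's
- hasp (a joint): hasp angle in rad: 0 = swung over, flat on the catch, pointing to the unit's -x; 1.57 = straight up; more = leaning back. Stiff hinge (about 1 N at the roll), stays where left. In the last 0.2 rad the catch's sprung nose resists (up to about 10 N at the roll), then it snaps under. With the drawer not shut the hasp lands on top of the catch
- hasp_hinge (a point): middle of the hasp's hinge axis (along the unit's y), at x = 62, z = 108 mm of the unit. The hasp is a steel strap 40 mm wide, 4 mm thick, with a window 28 x 24 mm that passes over the catch
- hasp_grip (a point): centre of the hasp's grip roll: red bar across the free end of the hasp, 12 mm thick, 54 mm long (along the unit's y), 75 mm from the hinge axis, can be pinched by its two ends. Moves with the hasp
- catch (a point): top of the brass catch post that stands on the top of the drawer front, 12 x 14 mm, 24 mm high, with a sprung nose towards -x; moves with the drawer
- white_carton: bystander: white carton 80 x 52 x 45 mm high, loose on the bench; not to be moved. Origin: centre of its underside
- jar: bystander: glass jar with black lid, 48 mm across, 70 mm high, standing loose on the unit's top below the shelf board. Origin: centre of its underside
- wrench: bystander: wrench 180 mm long lying loose on the bench. Origin: under its middle
Mind the look-alikes: they are no part of the job. What is shaped like the pack but turquoise is not meant.

How it is judged:
By the outcome, as a careful person would: the job done as asked, in the order asked, and still so for the second after the job is handed in, with the robot touching nothing.
It also fails if it takes over 67 s, if anything falls off the work surface, if the arm or the gripper's body presses on something with over 40 N, if the wrist force passes 120 N, or if a joint passes its speed limit or range.

## Working session

There is one attempt and no reset: what is moved stays moved. The work goes in short steps, Python scripts to look and compute and a tool call to move; the robot and the scene stay as the last step left them, time stands still between calls to the robot, and variables do not carry over. Pictures are saved under pics/ and viewed, at most 10 in all, crops included, and the job is handed in when it is done.

Besides the shell and the picture viewer there is one more tool, called after "Call:" as a command line: name --pt "numbers of a row" for each row, then --argument value for the rest. servo_tool: Moves the arm, as the interface text tells. Scaled input: -1 to 1 covers 0.25 m each way for a shift and 360 degrees each way for a turn. Its arguments: {"type":"object","properties":{"commands":{"type":"array"},"squeeze":{"type":"number"}},"required":["commands"]}

```bash
mkdir -p pics; ls; cat > h.py <<'E'
import numpy as np, cv2
from bench import monitor, viewer, workorder, nets, manip
def cam(name):
    c=viewer.get_calibration(name); K=np.array(c["intrinsics"]); k1=c["k1"]
    if name=="wrist":
        s=monitor.read_state(); T=np.eye(4);T[:3,:3]=s["tool_rot"];T[:3,3]=s["tcp_pos"]
        W=T@np.array(c["hand_eye"])
    else: W=np.linalg.inv(np.array(c["camera_from_world"]))
    return K,k1,W
def ray(cm,uv):
    K,k1,W=cm
    p=cv2.undistortPoints(np.array([[uv]],float),K,np.array([k1,0,0,0,0.]))[0,0]
    d=W[:3,:3]@np.array([p[0],p[1],1]); return W[:3,3],d/np.linalg.norm(d)
def atz(cm,uv,z):
    o,d=ray(cm,uv); return o+d*(z-o[2])/d[2]
def tri(rs):
    A=0;b=0
    for o,d in rs:
        P=np.eye(3)-np.outer(d,d);A=A+P;b=b+P@o
    x=np.linalg.solve(A,b); return x,[np.linalg.norm((np.eye(3)-np.outer(d,d))@(x-o)) for o,d in rs]
def proj(cm,X):
    K,k1,W=cm; p=np.linalg.inv(W)@np.append(X,1); a=p[:2]/p[2]; a=a*(1+k1*(a@a)); return K[:2,:2]@a+K[:2,2]
def px(d): return [d["centre"][0]*640,d["centre"][1]*400]
E
python3 - <<'E'
from h import *
print(monitor.read_state()); print(manip.grip_point_offset)
ims=[]
for n in ["scene","top"]:
    im=viewer.get_image(n); ims.append(im); cv2.imwrite(f"pics/{n}0.png",im[:,:,::-1])
    for l in ["pack","unit","drawer_face","drawer_floor","hasp_hinge","hasp_grip","catch","white_carton","jar","wrench"]:
        print(n,l,[(np.round(px(d)).tolist(),round(d["p"],2)) for d in nets.place_of(n,l)[:3]])
    c=cam(n);print(c[0][0,0],c[1],c[2].round(3).tolist())
E
```

```text
pics
{'t': 0.0, 'q': array([ 1.09717066e+00,  1.16484804e-01,  1.44226685e+00, -6.78410071e-06,
        1.58399720e+00, -3.78160696e-02]), 'dq': array([-0.00054555, -0.00072459, -0.0020092 , -0.0035759 , -0.00077131,
        0.00081389]), 'joint_torque': array([-1.44499252e-03, -7.31996584e+01, -6.32491994e+01, -7.00634268e-05,
        6.26248744e-03, -2.22165096e-05]), 'tcp_pos': array([0.28488024, 0.61172788, 0.23056199]), 'tool_rot': array([[-9.06528526e-01,  4.22144241e-01, -5.21325015e-04],
       [ 4.22144561e-01,  9.06527939e-01, -1.03202136e-03],
       [ 3.69338164e-05, -1.15563132e-03, -9.99999332e-01]]), 'wrist_force': array([-0.16330958, -0.24029499,  0.40597532]), 'torque': array([0.00569422, 0.02357212, 0.00249661]), 'gripper_force': 0.0, 'gripper_width': 1.0032026695099285}
0.0187
scene pack [([300.0, 256.0], 0.59), ([415.0, 178.0], 0.53)]
scene unit [([352.0, 150.0], 0.83)]
scene drawer_face [([305.0, 111.0], 0.75), ([227.0, 219.0], 0.63)]
scene drawer_floor [([343.0, 139.0], 0.7)]
scene hasp_hinge [([375.0, 134.0], 0.77)]
scene hasp_grip [([310.0, 103.0], 0.5)]
scene
[... 308 characters left out ...]
0.494, -0.869, 0.875], [0.0, 0.0, 0.0, 1.0]]
top pack [([338.0, 200.0], 0.77), ([290.0, 180.0], 0.61)]
top unit [([207.0, 219.0], 0.86)]
top drawer_face [([208.0, 281.0], 0.87), ([194.0, 192.0], 0.33)]
top drawer_floor [([207.0, 236.0], 0.84)]
top hasp_hinge [([194.0, 191.0], 0.77), ([348.0, 280.0], 0.29)]
top hasp_grip [([182.0, 163.0], 0.8), ([207.0, 284.0], 0.35)]
top catch [([200.0, 276.0], 0.79), ([183.0, 165.0], 0.23)]
top white_carton [([348.0, 279.0], 0.74)]
top jar [([205.0, 220.0], 0.71), ([342.0, 200.0], 0.45)]
top wrench []
410.37967197906437 -0.06783188850696056 [[0.02, -0.994, 0.106, 0.529], [-0.999, -0.024, -0.032, -0.118], [0.034, -0.105, -0.994, 0.972], [0.0, 0.0, 0.0, 1.0]]
```

View pics/scene0.png

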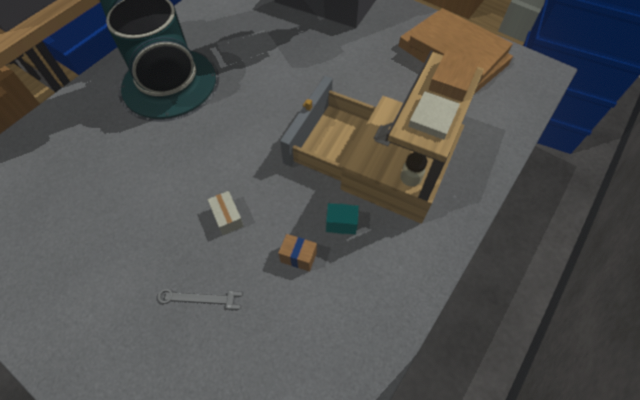

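View pics/top0.png

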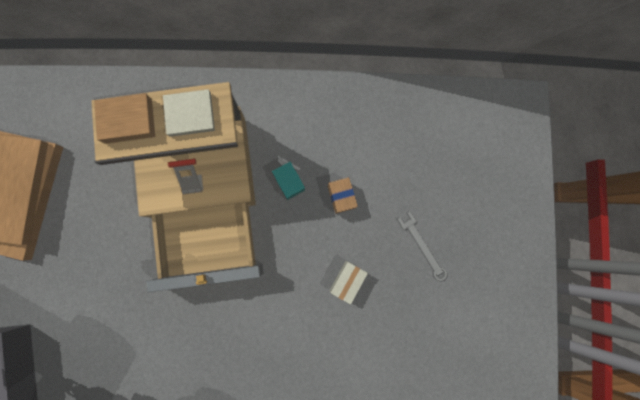

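Scene: the brown pack with blue band is at (298,251), the turquoise look-alike at (343,217), the white carton at (224,209), the wrench at (200,298), and the drawer is open. Top: pack at (342,195), turquoise at (288,180), carton at (349,283), hasp leaning back with the red roll at (182,163), catch at (200,279). Candidates for the pack are (342,195) and (288,180) in the top view. The first is brown with a blue band, so it fits; I'll confirm that in a crop.

```bash
cat > m.py <<'E'
from h import *
S,T=cam("scene"),cam("top")
P={"pack":None}
def both(us,ut): 
    x,r=tri([ray(S,us),ray(T,ut)]); return x.round(4),np.round(r,4)
E
python3 - <<'E'
from m import *
for n in ["scene","top"]:
    im=viewer.get_image(n)
    for k in (0,):
        hsv=cv2.cvtColor(im,cv2.COLOR_RGB2HSV)
    for d in nets.trace(n,"pack"):
        m=d["mask"]; print(n,np.round(px(d)),d["p"],m.sum(), np.median(im[m],axis=0), [np.round(c).tolist() for c in cv2.boxPoints(cv2.minAreaRect(np.argwhere(m)[:,::-1].astype(np.float32)))])
print("pack base",both((300,256),(338,200)))
for l,a,b in [("face",(305,111),(208,281)),("floor",(343,139),(207,236)),("hinge",(375,134),(194,191)),("catch",(308,99),(200,276)),("unit",(352,150),(207,219)),("carton",(230,216),(348,279)),("jar",(412,182),(205,220))]: print(l,both(a,b))
t=viewer.get_image("top");s=viewer.get_image("scene")
a=cv2.resize(t[140:310,110:380],(800,504),interpolation=cv2.INTER_CUBIC)
cv2.imwrite("pics/crop_top.png",a[:,:,::-1])
b=cv2.resize(s[50:280,260:500],(600,575),interpolation=cv2.INTER_CUBIC)
cv2.imwrite("pics/crop_sc.png",b[:,:,::-1])
E
```

```text
scene [340. 217.] 0.96 919 [23. 75. 74.] [[325.0, 233.0], [327.0, 202.0], [358.0, 204.0], [356.0, 235.0]]
scene [297. 255.] 0.79 1050 [105.  85.  69.] [[275.0, 259.0], [286.0, 231.0], [320.0, 244.0], [309.0, 273.0]]
top [346. 199.] 0.71 718 [150. 119.  90.] [[326.0, 184.0], [349.0, 177.0], [358.0, 207.0], [335.0, 214.0]]
top [288. 179.] 0.71 745 [46. 95. 92.] [[270.0, 171.0], [289.0, 160.0], [307.0, 190.0], [287.0, 201.0]]
pack base (array([ 0.6277, -0.2065, -0.0146]), array([0.0031, 0.0031]))
face (array([0.4383, 0.0748, 0.0916]), array([0.0022, 0.0022]))
floor (array([0.5357, 0.0975, 0.0281]), array([0.0056, 0.0056]))
hinge (array([0.6239, 0.1067, 0.1058]), array([0.0021, 0.0021]))
catch (array([0.4503, 0.0786, 0.1387]), array([0.0012, 0.0012]))
unit (array([0.5708, 0.0994, 0.0085]), array([0.0006, 0.0006]))
carton (array([ 0.4415, -0.23  ,  0.0115]), array([0.0032, 0.0032]))
jar (array([ 0.6477,  0.178 , -0.1628]), array([0.0788, 0.0788]))
```

View pics/crop_top.png

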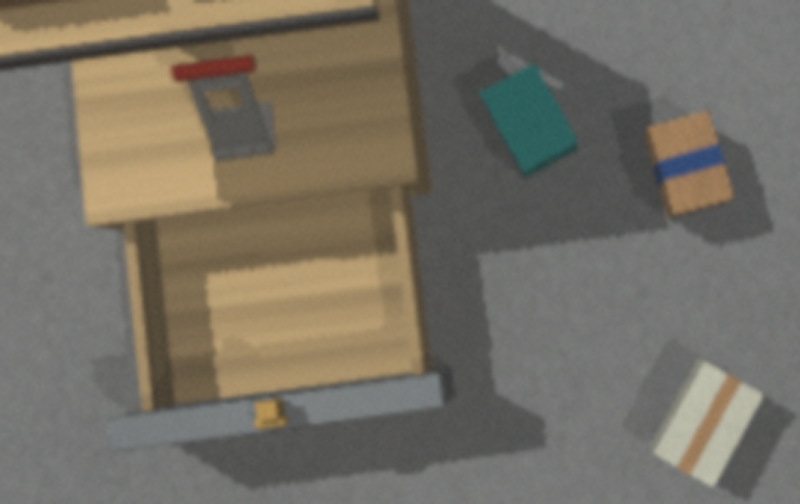

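View pics/crop_sc.png

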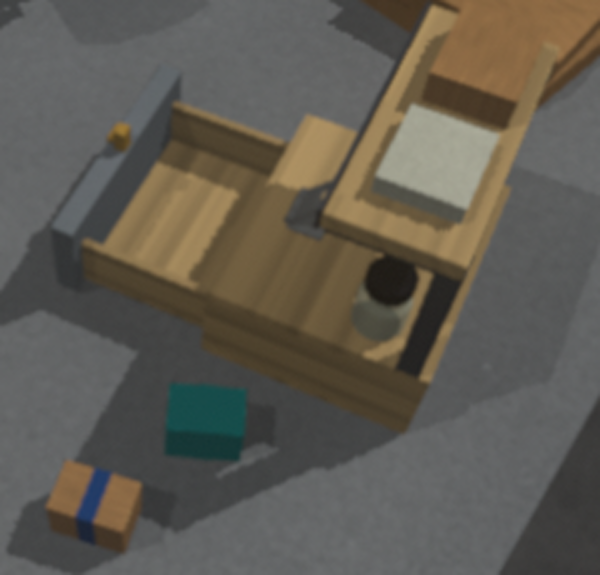

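The crop confirms the box at top (342,195) is brown with a blue band, so that is the pack; the one at (288,180) is plain turquoise. The catch is at crop (268,412), and the panel and unit corners are readable. Next I'll fit the unit pose from these corners.

```bash
cat > fit.py <<'E'
from m import *
from scipy.optimize import least_squares
ct=lambda u,v:(110+(u+.5)*270/800-.5,140+(v+.5)*170/504-.5)
cs=lambda u,v:(260+(u+.5)/2.5-.5,50+(v+.5)/2.5-.5)
# (cam, pix, unit pt, moves with drawer)
F=[(T,ct(113,447),(0,.119,.1),1),(T,ct(443,402),(0,-.119,.1),1),(T,ct(108,422),(.024,.119,.1),1),(T,ct(440,375),(.024,-.119,.1),1),
(T,ct(85,225),(.024,.12,.1),0),(T,ct(415,188),(.024,-.12,.1),0),(S,cs(203,293),(.024,-.12,.1),0),
(S,cs(165,65),(0,.119,.1),1),(S,cs(55,225),(0,-.119,.1),1),(S,cs(180,73),(.024,.119,.1),1),(S,cs(77,238),(.024,-.119,.1),1)]
def R(a): return np.array([[np.cos(a),-np.sin(a),0],[np.sin(a),np.cos(a),0],[0,0,1]])
def w(p,pt,m): return R(p[2])@(np.array(pt)-[p[3]*m,0,0])+[p[0],p[1],0]
def res(p): return np.concatenate([proj(c,w(p,pt,m))-uv for c,uv,pt,m in F])
if __name__=="__main__":
    s=least_squares(res,[.56,.09,.1,.13],loss="soft_l1");p=s.x
    print("unit x y yaw open",p.round(4),res(p).round(1).reshape(-1,2).tolist())
    for n,a in [("floor",(.107,0,.018)),("face",(0,0,.085))]: print(n,w(p,a,1).round(4))
    print("hinge",w(p,(.062,0,.108),0).round(4),[proj(c,w(p,(.062,0,.108),0)).round() for c in (T,S)])
    C=[ct(648,127),ct(708,111),ct(733,195),ct(673,215)]
    g=np.array([atz(T,c,.055) for c in C])[:,:2]; print(g.round(4).tolist(),g.mean(0).round(4),"sides",[np.round(np.linalg.norm(g[i]-g[i-1]),4) for i in range(4)])
    l=(g[1]-g[2])+(g[0]-g[3]); print("pack long axis deg",np.degrees(np.arctan2(l[1],l[0])))
    C2=[cs(65,461),cs(143,482),cs(126,526),cs(48,502)]
    g=np.array([atz(S,c,.055) for c in C2])[:,:2]; print(g.round(4).tolist(),g.mean(0).round(4))
    print("tri top",both(np.mean(C2,0),np.mean(C,0)))
    a=1.9
    for a in (1.57,1.8,2.0,2.2,2.4):
        q=w(p,(.062-.075*np.cos(a),0,.108+.075*np.sin(a)),0);print(a,q.round(3),proj(T,q).round(),"seen (182,163)")
E
python3 fit.py
```

```text
unit x y yaw open [0.564  0.1026 0.1594 0.1331] [[-1.0, 0.5], [0.4, 0.2], [-0.5, -2.6], [-0.0, -2.1], [0.4, 1.0], [1.0, -1.7], [0.3, -0.9], [-0.7, -0.8], [-1.5, 1.1], [1.7, -1.0], [-1.3, -0.4]]
floor [0.5382 0.0985 0.018 ]
face [0.4326 0.0815 0.085 ]
hinge [0.6253 0.1125 0.108 ] [array([192., 191.]), array([378., 132.])]
[[0.6578, -0.1799], [0.6713, -0.2257], [0.6073, -0.2455], [0.591, -0.2]] [ 0.6318 -0.2128] sides [np.float64(0.0697), np.float64(0.0478), np.float64(0.067), np.float64(0.0484)]
pack long axis deg 16.966097531188513
[[0.5933, -0.2025], [0.6598, -0.1792], [0.6716, -0.22], [0.6051, -0.2412]] [ 0.6324 -0.2107]
tri top (array([ 0.6323, -0.2119,  0.0562]), array([0.001, 0.001]))
1.57 [0.625 0.112 0.183] [182. 186.] seen (182,163)
1.8 [0.642 0.115 0.181] [181. 178.] seen (182,163)
2.0 [0.656 0.117 0.176] [181. 171.] seen (182,163)
2.2 [0.669 0.119 0.169] [181. 165.] seen (182,163)
2.4 [0.68  0.121 0.159] [182. 161.] seen (182,163)
```

The measurements agree within about 1 mm:
- **Pack:** top centre (0.632,-0.212,0.056), long axis at 17°.
- **Unit:** yaw 9.1°, drawer open 0.133.
- **Hasp:** about 2.25 rad.

Next I'll work out the approach numbers.

```bash
cat > go.py <<'E'
from fit import *
from scipy.spatial.transform import Rotation as Ro
P=np.array([.564,.1026,.1594,.1331])   # unit pose
def tool(yaw_y,tilt=0,az=0):
    """tool y at world yaw (deg); z down, tilted by tilt deg toward azimuth az (deg)"""
    y=np.array([np.cos(np.radians(yaw_y)),np.sin(np.radians(yaw_y)),0]); t,a=np.radians([tilt,az])
    z=np.array([np.sin(t)*np.cos(a),np.sin(t)*np.sin(a),-np.cos(t)]); y-=z*(y@z);y/=np.linalg.norm(y)
    return np.c_[np.cross(y,z),y,z]
def row(pos,R1,frm=None):
    s=monitor.read_state(); p,R0=(s["tcp_pos"],s["tool_rot"]) if frm is None else frm
    d=R0.T@(np.array(pos)-p)/.25; r=Ro.from_matrix(R0.T@R1).as_rotvec()/(2*np.pi)
    return np.r_[d,r].round(4).tolist()
E
python3 - <<'E'
from go import *
R=tool(-73)
s=monitor.read_state();p=s["tcp_pos"]
print(s["t"],row([.632,-.212,.2],R), row([.46,.2,.26],R))
# jar from lid centre at z=.17 in scene, base in top
print("jar in unit",R_(0) if 0 else Ro.from_euler("z",-P[2]).apply(atz(S,cs(390,280),.17)-[P[0],P[1],0]).round(3))
E
```

```text
1.4 [-2.6497, -2.4016, 0.1253, -0.0, 0.0, 0.3834] [-1.3303, -1.198, -0.1147, -0.0, 0.0, 0.3834]
jar in unit [ 0.174 -0.087  0.17 ]
```

Call:
servo_tool --pt "-0.95 -0.86 -0.12 0 0 0.14 0.2" --pt "-0.95 -0.86 -0.12 0 0 0.14 0.2" --pt "-0.95 -0.86 -0.12 0 0 0.14 0.2" --pt "-0.95 -0.86 -0.12 0 0 0.14 0.2" --pt "-0.95 -0.86 -0.12 0 0 0.14 0.2" --pt "-0.95 -0.86 -0.12 0 0 0.14 0.2" --pt "-0.95 -0.86 -0.12 0 0 0.14 0.2" --pt "-0.95 -0.86 -0.12 0 0 0.14 0.2" --pt "-0.95 -0.86 -0.12 0 0 0.14 0.2" --pt "-0.95 -0.86 -0.12 0 0 0.14 0.2" --squeeze 40

```text
t: 2.23
tcp_pos: [0.4101, 0.3157, 0.2618]
tool_rot: [[-0.25, 0.968, 0.001], [0.968, 0.25, 0.001], [0.0, 0.001, -1.0]]
wrist_force: [-0.4, 0.2, -0.0]
gripper_width: 0.802
gripper_force: 0.0
```

```bash
python3 -c "
from go import *
s=monitor.read_state();print(s['t'],s['q'].round(2),s['tcp_pos'],s['gripper_width'])
print(row([.632,-.212,.2],tool(-73)))"
```

```text
2.2333 [ 0.61 -0.24  1.73  0.    1.65  0.35] [0.41005792 0.31568884 0.26184398] 0.8016011254812542
[-2.2659, 0.3309, 0.2466, 0.0001, -0.0002, 0.243]
```

Call:
servo_tool --pt "-1 0.15 0.0 0 0 0.12 0.2" --pt "-1 0.15 0.0 0 0 0.12 0.2" --pt "-1 0.15 0.0 0 0 0.12 0.2" --pt "-1 0.15 0.0 0 0 0.12 0.2" --pt "-1 0.15 0.0 0 0 0.12 0.2" --pt "-1 0.15 0.0 0 0 0.12 0.2" --pt "-1 0.15 0.0 0 0 0.12 0.2" --pt "-1 0.15 0.0 0 0 0.12 0.2"

```text
t: 2.9
tcp_pos: [0.5095, 0.0835, 0.2608]
tool_rot: [[0.48, 0.877, -0.001], [0.877, -0.48, 0.0], [-0.0, -0.001, -1.0]]
wrist_force: [-0.9, -0.2, -0.3]
gripper_width: 0.801
gripper_force: 0.0
```

```bash
python3 -c "
from go import *
s=monitor.read_state();print(s['t'],s['q'].round(2),s['tcp_pos'])
print(row([.632,-.212,.2],tool(-73)))"
```

```text
2.9 [ 0.11 -0.24  1.73  0.    1.65  0.61] [0.50954333 0.08346149 0.2608352 ]
[-0.8014, 0.9974, 0.2429, -0.0001, 0.0001, 0.1231]
```

Call:
servo_tool --pt "-0.8 0.995 0.24 0 0 0.123 0.2" --pt "-0.8 0.995 0.24 0 0 0.123 0.2" --pt "-0.8 0.995 0.24 0 0 0.123 0.2" --pt "-0.8 0.995 0.24 0 0 0.123 0.2" --pt "-0.8 0.995 0.24 0 0 0.123 0.2" --pt "-0.8 0.995 0.24 0 0 0.123 0.2" --pt "-0.8 0.995 0.24 0 0 0.123 0.2" --pt "-0.8 0.995 0.24 0 0 0.123 0.2" --pt "-0.8 0.995 0.24 0 0 0.123 0.2" --pt "-0.8 0.995 0.24 0 0 0.123 0.2"

```text
t: 3.73
tcp_pos: [0.6325, -0.2094, 0.1998]
tool_rot: [[0.955, 0.296, -0.002], [0.296, -0.955, 0.001], [-0.002, -0.002, -1.0]]
wrist_force: [1.2, 1.5, -0.0]
gripper_width: 0.802
gripper_force: 0.0
```

```bash
python3 -c "
from go import *
s=monitor.read_state();print(s['t'],s['q'].round(2),s['tcp_pos'])
print(row([.632,-.212,.02],tool(-73)))
im=viewer.get_image('wrist');W=cam('wrist')
cv2.imwrite('pics/w1.png',im[:,:,::-1])
print([ (np.round(px(d)),d['p']) for d in nets.place_of('wrist','pack')])
c=[.6322,-.212];a=np.radians(17)
for z in (.055,): 
  for sx,sy in((1,1),(1,-1),(-1,-1),(-1,1)): print(proj(W,[c[0]+sx*.035*np.cos(a)-sy*.024*np.sin(a),c[1]+sx*.035*np.sin(a)+sy*.024*np.cos(a),z]).round())
"
```

```text
3.7333 [-0.36  0.11  1.5   0.    1.53  0.91] [ 0.63245623 -0.20936545  0.19983857]
[-0.0038, 0.0107, 0.7193, -0.0003, 0.0002, 0.0007]
[(array([207.,  97.]), 0.89), (array([323., 168.]), 0.87)]
[295. 142.]
[355. 142.]
[352. 222.]
[297. 222.]
```

View pics/w1.png

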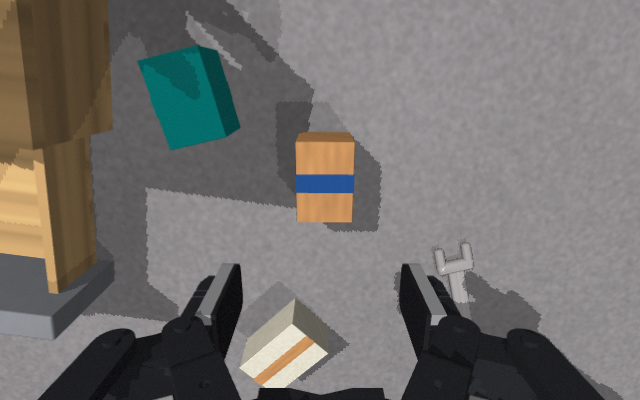

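The wrist view shows the pack's top at (295..355, 142..222), exactly where predicted. Turquoise is clear at (190,100). Descending.

Call:
servo_tool --pt "0 0.01 0.5 0 0 0 0.2" --pt "0 0.01 0.5 0 0 0 0.2" --pt "0 0.01 0.5 0 0 0 0.2" --pt "0 0.01 0.6 0 0 0 0.2" --pt "0 0.01 0.72 0 0 0 0.2" --pt "0 0.01 0.72 0 0 0 0.2" --pt "0 0.01 0.72 0 0 0 0.2" --pt "0 0.01 0.72 0 0 0 0.7" --pt "0 0.01 0.72 0 0 0 0.7" --pt "0 0.01 0.72 0 0 0 0.7" --pt "0 0.01 0.72 0 0 0 0.7" --pt "0 0.01 0.72 0 0 0 0.7" --squeeze 40

```text
t: 4.83
tcp_pos: [0.6339, -0.2125, 0.0245]
tool_rot: [[0.955, 0.295, 0.004], [0.295, -0.955, -0.001], [0.003, 0.002, -1.0]]
wrist_force: [0.2, 5.3, 9.6]
gripper_width: 0.555
gripper_force: 43.8
```

Call:
servo_tool --pt "0 0 -0.1 0 0 0 0.7" --pt "0 0 -0.2 0 0 0 0.7" --pt "0 0 -0.35 0 0 0 0.7" --pt "0 0 -0.5 0 0 0 0.7" --pt "0 0 -0.7 0 0 0 0.7" --pt "0 0 -0.7 0 0 0 0.7" --pt "0 0 -0.7 0 0 0 0.7" --pt "0 0 -0.7 0 0 0 0.7"

```text
t: 5.5
tcp_pos: [0.6324, -0.2126, 0.1964]
tool_rot: [[0.956, 0.295, 0.001], [0.295, -0.956, -0.0], [0.001, 0.001, -1.0]]
wrist_force: [0.5, -0.4, -4.5]
gripper_width: 0.554
gripper_force: 43.6
```

```bash
python3 -c "
from go import *
s=monitor.read_state();print(s['t'],s['tcp_pos'],s['wrist_force'],s['gripper_force'],s['gripper_width'])
g=w(P,(-.042,0,.2),0);print(g);print(row(g,tool(-80.9)))"
```

```text
5.5 [ 0.63237907 -0.21257614  0.19642527] [ 0.52807887 -0.35882488 -4.46554307] 43.570212721824646 0.5537610731920555
[0.52253245 0.09593351 0.2       ]
[-0.0559, -1.3087, -0.015, 0.0001, -0.0001, 0.0224]
```

Call:
servo_tool --pt "-0.03 -0.1 0 0 0 0.01 0.7" --pt "-0.03 -0.22 0 0 0 0.02 0.7" --pt "-0.03 -0.35 0 0 0 0.022 0.7" --pt "-0.04 -0.48 0 0 0 0.022 0.7" --pt "-0.05 -0.61 0 0 0 0.022 0.7" --pt "-0.05 -0.73 0 0 0 0.022 0.7" --pt "-0.05 -0.82 0 0 0 0.022 0.7" --pt "-0.05 -0.9 0 0 0 0.022 0.7" --pt "-0.05 -0.9 0 0 0 0.022 0.7" --pt "-0.05 -0.9 0 0 0 0.022 0.7"

```text
t: 6.33
tcp_pos: [0.5533, -0.0005, 0.1943]
tool_rot: [[0.987, 0.162, -0.003], [0.162, -0.987, 0.0], [-0.003, -0.001, -1.0]]
wrist_force: [0.8, 0.4, -4.7]
gripper_width: 0.554
gripper_force: 43.8
```

```bash
python3 -c "
from go import *
s=monitor.read_state();print(s['t'],s['tcp_pos'])
g=w(P,(-.042,0,.15),0);print(row(g,tool(-80.9)))"
```

```text
6.3333 [ 5.53318293e-01 -5.00011680e-04  1.94253899e-01]
[-0.0585, -0.4005, 0.1774, -0.0001, 0.0004, 0.0006]
```

Next I'll move over the placing spot, keeping height, then check the drawer with the cameras.

Call:
servo_tool --pt "-0.02 -0.1 0 0 0 0 0.7" --pt "-0.04 -0.2 0 0 0 0 0.7" --pt "-0.058 -0.3 0 0 0 0 0.7" --pt "-0.058 -0.4 0 0 0 0 0.7" --pt "-0.058 -0.4 0.0 0 0 0 0.7" --pt "-0.058 -0.4 0.08 0 0 0 0.7" --pt "-0.058 -0.4 0.15 0 0 0 0.7" --pt "-0.058 -0.4 0.15 0 0 0 0.7" --pt "-0.058 -0.4 0.15 0 0 0 0.7"

```text
t: 7.08
tcp_pos: [0.5234, 0.0942, 0.1575]
tool_rot: [[0.987, 0.16, -0.003], [0.16, -0.987, -0.001], [-0.003, 0.0, -1.0]]
wrist_force: [0.4, 0.2, -2.6]
gripper_width: 0.552
gripper_force: 44.0
```

```bash
python3 -c "
from go import *
im=viewer.get_image('top');im2=viewer.get_image('scene')
a=np.hstack([cv2.resize(im[120:310,110:310],(400,380)),cv2.resize(im2[60:250,260:460],(400,380))])
cv2.imwrite('pics/chk1.png',a[:,:,::-1])
s=monitor.read_state();print(s['t'],s['tcp_pos'],s['wrist_force'])
print(row(w(P,(-.042,0,.0425),0),tool(-80.9)))"
```

```text
7.1833 [0.52422197 0.09453293 0.15945112] [-0.51021692 -0.6335554  -4.56287958]
[-0.0059, -0.0067, 0.4678, 0.0, -0.0, 0.0003]
```

View pics/chk1.png

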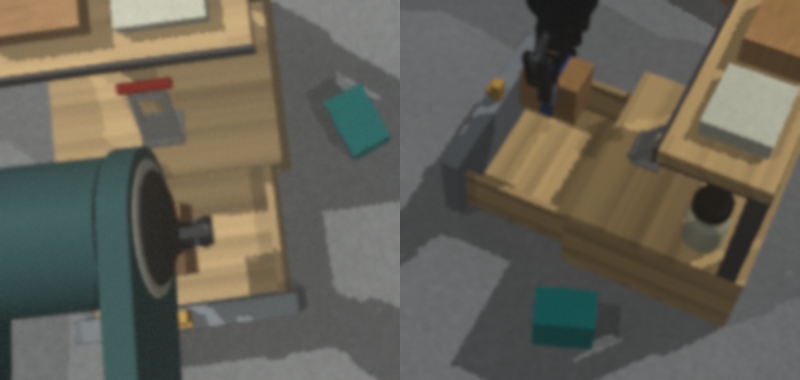

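The pack hangs upright over the open part of the drawer, clear of the panel and of the unit's edge. Lowering it, slowly at the end.

Call:
servo_tool --pt "0 0 0.1 0 0 0 0.7" --pt "0 0 0.2 0 0 0 0.7" --pt "0 0 0.28 0 0 0 0.7" --pt "0 0 0.34 0 0 0 0.7" --pt "0 0 0.39 0 0 0 0.7" --pt "0 0 0.42 0 0 0 0.7" --pt "0 0 0.435 0 0 0 0.7" --pt "0 0 0.445 0 0 0 0.7" --pt "0 0 0.45 0 0 0 0.7" --pt "0 0 0.455 0 0 0 0.7" --pt "0 0 0.455 0 0 0 0.7" --pt "0 0 0.455 0 0 0 0.7"

```text
t: 8.18
tcp_pos: [0.5241, 0.0951, 0.0455]
tool_rot: [[0.987, 0.16, 0.001], [0.16, -0.987, 0.0], [0.001, 0.0, -1.0]]
wrist_force: [0.2, -0.6, -4.5]
gripper_width: 0.555
gripper_force: 44.2
```

Call:
servo_tool --pt "0 0 0.003 0 0 0 0.7" --pt "0 0 0.006 0 0 0 0.7" --pt "0 0 0.009 0 0 0 0.7" --pt "0 0 0.012 0 0 0 0.7" --pt "0 0 0.012 0 0 0 0.7"

```text
t: 8.6
tcp_pos: [0.5241, 0.0951, 0.0425]
tool_rot: [[0.987, 0.16, 0.001], [0.16, -0.987, 0.0], [0.001, -0.0, -1.0]]
wrist_force: [0.1, 0.7, 1.3]
gripper_width: 0.556
gripper_force: 44.7
```

Contact: the vertical force went from -4.5 to +1.3 N. Releasing, then rising.

Call:
servo_tool --pt "0 0 0.002 0 0 0 0.35" --pt "0 0 0.002 0 0 0 0.2" --pt "0 0 0.002 0 0 0 0.2" --pt "0 0 0.002 0 0 0 0.2" --pt "0 0 -0.05 0 0 0 0.2" --pt "0 0 -0.15 0 0 0 0.2" --pt "0 0 -0.3 0 0 0 0.2" --pt "0 0 -0.45 0 0 0 0.2" --pt "0 0 -0.6 0 0 0 0.2" --pt "0 0 -0.75 0 0 0 0.2" --pt "0 0 -0.75 0 0 0 0.2" --pt "0 0 -0.75 0 0 0 0.2"

```text
t: 9.6
tcp_pos: [0.5245, 0.0951, 0.2329]
tool_rot: [[0.987, 0.16, 0.005], [0.16, -0.987, 0.001], [0.005, 0.0, -1.0]]
wrist_force: [-0.7, -0.4, -0.6]
gripper_width: 0.797
gripper_force: 0.0
```

```bash
python3 -c "
from go import *
im=viewer.get_image('wrist');W=cam('wrist')
im2=viewer.get_image('scene')
a=np.hstack([cv2.resize(im,(480,300)),cv2.resize(im2[60:250,260:460],(316,300))])
cv2.imwrite('pics/chk2.png',a[:,:,::-1])
s=monitor.read_state();print(s['t'],s['tcp_pos'],s['wrist_force'],s['q'].round(2))
for n in ('scene','wrist'):
  r=[(np.round(px(d)),d['p']) for d in nets.place_of(n,'drawer_face')];print(n,r)
print('face pred',proj(W,w(P,(0,0,.085),1)),proj(S,w(P,(0,0,.085),1)))
print(row(w(P,(-.20,0,.22),0),tool(-80.9)),row(w(P,(-.20,0,.065),0),tool(-80.9)))"
```

```text
9.7 [0.52355038 0.09499472 0.22931476] [ 0.30974885  0.11724103 -0.11014311] [ 0.13 -0.2   1.75  0.    1.59  1.54]
scene [(array([302., 108.]), 0.6)]
wrist [(array([315., 283.]), 0.64)]
face pred [319.39227002 279.43035028] [303.94285183 110.26108694]
[-0.6346, -0.0056, 0.0347, -0.0, 0.0003, 0.0004] [-0.6334, -0.0056, 0.6547, -0.0, 0.0003, 0.0004]
```

View pics/chk2.png

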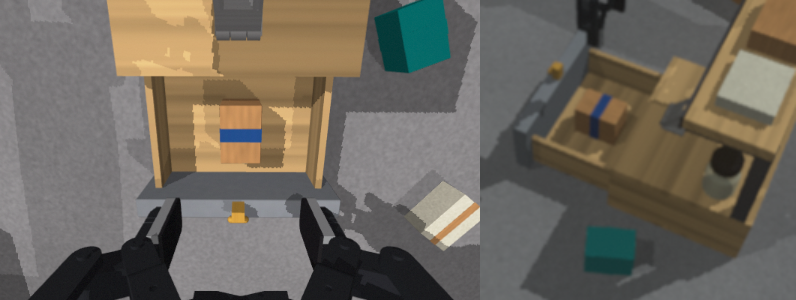

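The pack stands upright in the drawer, blue band at left-panel (240,135) and clear of all walls. Next I'll go in front of the drawer with the fingers shut.

Call:
servo_tool --pt "-0.15 0 0 0 0 0 1" --pt "-0.3 0 0 0 0 0 1" --pt "-0.45 0 0 0 0 0 1" --pt "-0.57 0 0 0 0 0 1" --pt "-0.57 0 0 0 0 0 1" --pt "-0.57 0 0.1 0 0 0 1" --pt "-0.57 0 0.23 0 0 0 1" --pt "-0.57 0 0.37 0 0 0 1" --pt "-0.57 0 0.5 0 0 0 1" --pt "-0.57 0 0.63 0 0 0 1" --pt "-0.57 0 0.63 0 0 0 1" --pt "-0.57 0 0.63 0 0 0 1" --squeeze 20

```text
t: 10.8
tcp_pos: [0.3824, 0.0721, 0.0712]
tool_rot: [[0.987, 0.16, -0.004], [0.16, -0.987, -0.0], [-0.004, -0.0, -1.0]]
wrist_force: [0.4, -0.4, 1.4]
gripper_width: 0.0
gripper_force: 0.0
```

```bash
python3 -c "
from go import *
s=monitor.read_state();print(s['t'],s['tcp_pos'],s['wrist_force'],s['q'].round(2),s['gripper_width'])
for x in (-.144,-.06,-.02,-.011): print(x,row(w(P,(x,0,.07),0),tool(-80.9)))"
```

```text
10.8 [0.38238412 0.07206623 0.07115755] [ 0.38455499 -0.37466683  1.43553166] [ 0.12 -0.47  2.21  0.    1.4   1.53] 0.0003940528865876152
-0.144 [0.1607, -0.005, 0.004, -0.0, 0.0006, 0.0004]
-0.06 [0.4967, -0.0044, 0.0028, -0.0, 0.0006, 0.0004]
-0.02 [0.6567, -0.0042, 0.0022, -0.0, 0.0006, 0.0004]
-0.011 [0.6927, -0.0041, 0.0021, -0.0, 0.0006, 0.0004]
```

Call:
servo_tool --pt "0.05 0 0 0 0 0 1" --pt "0.09 0 0 0 0 0 1" --pt "0.12 0 0 0 0 0 1" --pt "0.14 0 0 0 0 0 1" --pt "0.155 0 0 0 0 0 1" --pt "0.17 0 0 0 0 0 1" --pt "0.19 0 0 0 0 0 1" --pt "0.21 0 0 0 0 0 1" --pt "0.235 0 0 0 0 0 1" --pt "0.26 0 0 0 0 0 1" --pt "0.285 0 0 0 0 0 1" --pt "0.31 0 0 0 0 0 1"

```text
t: 11.8
tcp_pos: [0.4603, 0.0847, 0.072]
tool_rot: [[0.987, 0.16, -0.0], [0.16, -0.987, -0.0], [-0.0, 0.0, -1.0]]
wrist_force: [-1.8, -1.2, 1.5]
gripper_width: 0.001
gripper_force: 1.2
```

Call:
servo_tool --pt "0.025 0 0 0 0 0 1" --pt "0.05 0 0 0 0 0 1" --pt "0.075 0 0 0 0 0 1" --pt "0.1 0 0 0 0 0 1" --pt "0.125 0 0 0 0 0 1" --pt "0.15 0 0 0 0 0 1" --pt "0.175 0 0 0 0 0 1" --pt "0.2 0 0 0 0 0 1" --pt "0.225 0 0 0 0 0 1" --pt "0.25 0 0 0 0 0 1" --pt "0.27 0 0 0 0 0 1" --pt "0.28 0 0 0 0 0 1"

```text
t: 12.8
tcp_pos: [0.5295, 0.096, 0.072]
tool_rot: [[0.987, 0.16, 0.0], [0.16, -0.987, 0.0], [0.0, -0.0, -1.0]]
wrist_force: [-2.1, -1.9, 0.7]
gripper_width: -0.003
gripper_force: 0.9
```

```bash
python3 -c "
from go import *
s=monitor.read_state();print(s['t'],s['tcp_pos'],s['wrist_force'])
for x in (-.02,-.011): print(x,row(w(P,(x,0,.07),0),tool(-80.9)))"
```

```text
12.8 [0.52945983 0.0959855  0.07202642] [-2.08912394 -1.89297949  0.71342158]
-0.02 [0.0606, -0.0041, 0.0081, -0.0, -0.0, 0.0004]
-0.011 [0.0966, -0.004, 0.0081, -0.0, -0.0, 0.0004]
```

Call:
servo_tool --pt "0.015 0 0 0 0 0 1" --pt "0.03 0 0 0 0 0 1" --pt "0.045 0 0 0 0 0 1" --pt "0.055 0 0 0 0 0 1" --pt "0.065 0 0 0 0 0 1" --pt "0.073 0 0 0 0 0 1" --pt "0.08 0 0 0 0 0 1" --pt "0.085 0 0 0 0 0 1" --pt "0.085 0 0 0 0 0 1"

```text
t: 13.55
tcp_pos: [0.55, 0.0993, 0.0721]
tool_rot: [[0.987, 0.16, 0.0], [0.16, -0.987, 0.0], [0.0, -0.0, -1.0]]
wrist_force: [0.5, -0.4, -2.1]
gripper_width: -0.002
gripper_force: 0.0
```

Call:
servo_tool --pt "0.006 0 0 0 0 0 1" --pt "0.01 0 0 0 0 0 1" --pt "0.014 0 0 0 0 0 1" --pt "0.018 0 0 0 0 0 1"

```text
t: 13.88
tcp_pos: [0.5543, 0.1, 0.0721]
tool_rot: [[0.987, 0.16, 0.0], [0.16, -0.987, 0.0], [0.0, -0.0, -1.0]]
wrist_force: [-2.6, -0.3, 0.6]
gripper_width: 0.002
gripper_force: 1.0
```

Call:
servo_tool --pt "0.004 0 0 0 0 0 1" --pt "0.008 0 0 0 0 0 1" --pt "0.012 0 0 0 0 0 1"

```text
t: 14.13
tcp_pos: [0.5558, 0.1003, 0.072]
tool_rot: [[0.987, 0.161, -0.004], [0.161, -0.987, -0.001], [-0.004, 0.0, -1.0]]
wrist_force: [-28.1, -3.9, 15.4]
gripper_width: -0.001
gripper_force: 14.0
```

28 N on the stop, so the drawer is home. Backing off and checking.

Call:
servo_tool --pt "-0.02 0 0 0 0 0 1" --pt "-0.1 0 0 0 0 0 1" --pt "-0.2 0 -0.1 0 0 0 1" --pt "-0.3 0 -0.25 0 0 0 0.2" --pt "-0.35 0 -0.4 0 0 0 0.2" --pt "-0.35 0 -0.55 0 0 0 0.2" --pt "-0.35 0 -0.65 0 0 0 0.2" --pt "-0.35 0 -0.65 0 0 0 0.2" --pt "-0.35 0 -0.65 0 0 0 0.2"

```text
t: 14.88
tcp_pos: [0.4713, 0.0865, 0.2362]
tool_rot: [[0.987, 0.16, 0.003], [0.16, -0.987, 0.0], [0.003, 0.0, -1.0]]
wrist_force: [-0.2, 0.0, -0.2]
gripper_width: 0.795
gripper_force: 0.0
```

```bash
python3 -c "
from go import *
s=monitor.read_state();print(s['t'],s['tcp_pos'],s['wrist_force'],s['q'].round(2))
print(np.array(viewer.get_calibration('wrist')['hand_eye']).round(3))
im=viewer.get_image('scene')
print([(np.round(px(d)),round(d['p'],2)) for d in nets.place_of('scene','drawer_face')],proj(S,w(P,(0,0,.085),0)))
print('catch',[(np.round(px(d)),round(d['p'],2)) for d in nets.place_of('scene','catch')],proj(S,w(P,(.012,0,.124),0)))
im=viewer.get_image('wrist')
W=cam('wrist')
for l in ('hasp_grip','catch','hasp_hinge'):print(l,[(np.round(px(d)),round(d['p'],2)) for d in nets.place_of('wrist',l)])
print(proj(W,w(P,(.012,0,.124),0)),proj(W,w(P,(.062,0,.108),0)))
g=lambda a,b,t,r=.0:None
for X,t in (((-.02,0,.24),30),((.0,0,.225),45)): print(row(w(P,X,0),tool(-80.9,t,9.1)))
cv2.imwrite('pics/w3.png',im[:,:,::-1])
"
```

```text
14.8833 [0.47134767 0.08649487 0.23623069] [-0.23232455  0.01493133 -0.20376111] [ 0.13 -0.32  1.84  0.    1.62  1.54]
[[ 0.    -0.946 -0.325  0.084]
 [ 1.     0.     0.001 -0.   ]
 [-0.001 -0.325  0.946 -0.143]
 [ 0.     0.     0.     1.   ]]
[(array([355., 129.]), 0.96)] [352.79505361 128.8833766 ]
catch [(array([360., 119.]), 0.91)] [358.6702869  119.97748334]
hasp_grip []
catch [(array([321.,  26.]), 0.87)]
hasp_hinge []
[319.35286568  37.93417811] [319.48507173 -44.59340242]
[0.299, -0.0043, -0.0259, -0.0001, 0.0836, 0.0003]
[0.3791, -0.0042, 0.034, -0.0001, 0.1252, 0.0003]
```

View pics/w3.png

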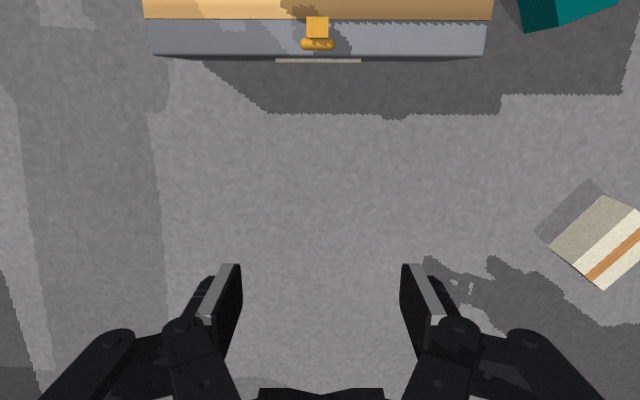

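The drawer front is flush with the unit top (panel at row 20–55), and the catch at (317,28) is free. Next I'll tilt the tool to look at the hasp.

Call:
servo_tool --pt "0.38 0 0.03 0 0.125 0 0.2" --pt "0.38 0 0.03 0 0.125 0 0.2" --pt "0.38 0 0.03 0 0.125 0 0.2" --pt "0.38 0 0.03 0 0.125 0 0.2" --pt "0.38 0 0.03 0 0.125 0 0.2" --pt "0.38 0 0.03 0 0.125 0 0.2" --pt "0.38 0 0.03 0 0.125 0 0.2" --pt "0.38 0 0.03 0 0.125 0 0.2" --pt "0.38 0 0.03 0 0.125 0 0.2"

```text
t: 15.98
tcp_pos: [0.5643, 0.1016, 0.227]
tool_rot: [[0.699, 0.16, 0.697], [0.114, -0.987, 0.113], [0.706, -0.0, -0.708]]
wrist_force: [1.1, -0.3, -0.2]
gripper_width: 0.802
gripper_force: 0.0
```

```bash
cat > obs.py <<'E'
from go import *
import json,sys
s=monitor.read_state();print(s['t'],s['tcp_pos'].round(4),s['tool_rot'].round(3).tolist(),s['q'].round(2))
W=cam('wrist');im=viewer.get_image('wrist');cv2.imwrite(f'pics/{sys.argv[1]}.png',im[:,:,::-1])
r={}
for l in ('hasp_grip','catch','hasp_hinge'):
    d=nets.place_of('wrist',l);print(l,[(np.round(px(e)),round(e['p'],2)) for e in d])
h=cv2.cvtColor(im,cv2.COLOR_RGB2HSV);m=((h[:,:,1]>150)&((h[:,:,0]<6)|(h[:,:,0]>172))&(h[:,:,2]>60)).astype(np.uint8)
n,lab,st,ce=cv2.connectedComponentsWithStats(m)
if n>1:
    i=1+np.argmax(st[1:,4]);print('red',st[i],ce[i]);o,d=ray(W,ce[i]);
    # intersect with unit plane y=0 -> unit coords
    Rz=R(-P[2]);o=Rz@(o-[P[0],P[1],0]);d=Rz@d
    for y in (0,):
        print('line in unit plane at z .14,.165,.183:',[ (o+d*(z-o[2])/d[2]).round(4).tolist() for z in (.14,.165,.183)])
print('pred catch',proj(W,w(P,(.012,0,.124),0)).round(),'hinge',proj(W,w(P,(.062,0,.108),0)).round(),'roll',{a:proj(W,w(P,(.062-.075*np.cos(a),0,.108+.075*np.sin(a)),0)).round().tolist() for a in (2.1,2.2,2.3,2.4)})
E
python3 obs.py w4
```

```text
15.9833 [0.5643 0.1016 0.227 ] [[0.699, 0.16, 0.697], [0.114, -0.987, 0.113], [0.706, -0.0, -0.708]] [ 0.12 -0.58  2.16  0.04  0.77  1.51]
hasp_grip [(array([317., 141.]), 0.92)]
catch [(array([319., 284.]), 0.6)]
hasp_hinge [(array([319., 235.]), 0.7)]
red [ 281  136   74   16 1137] [317.25065963 143.72471416]
line in unit plane at z .14,.165,.183: [[0.1311, 0.0022, 0.14], [0.1137, 0.0019, 0.165], [0.1012, 0.0017, 0.183]]
pred catch [319. 293.] hinge [320. 236.] roll {2.1: [320.0, 154.0], 2.2: [320.0, 150.0], 2.3: [320.0, 147.0], 2.4: [320.0, 145.0]}
```

View pics/w4.png

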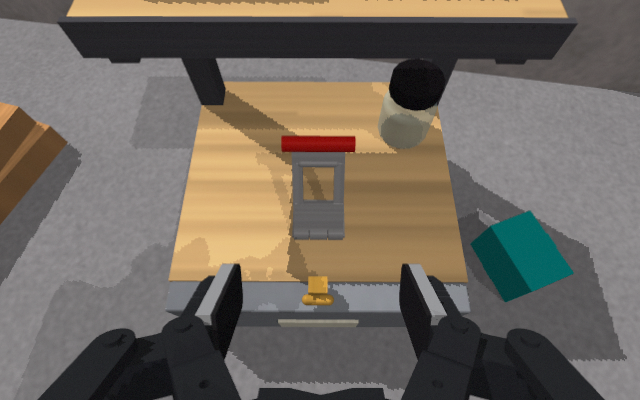

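The red roll is at (317,144), the hinge at (320,236), the catch at (317,290), and the jar at (405,110), off the path. Next I'll take a second view from closer at a 60° tilt.

```bash
python3 -c "
from go import *
print(row(w(P,(.043,.001,.204),0),tool(-80.9,60,9.1)))"
```

```text
[0.0527, -0.0079, 0.1854, -0.0003, 0.0418, 0.0002]
```

Call:
servo_tool --pt "0.05 -0.01 0.1 0 0.02 0 0.2" --pt "0.05 -0.01 0.185 0 0.042 0 0.2" --pt "0.05 -0.01 0.185 0 0.042 0 0.2" --pt "0.05 -0.01 0.185 0 0.042 0 0.2" --pt "0.05 -0.01 0.185 0 0.042 0 0.2"

```text
t: 16.6
tcp_pos: [0.6053, 0.1108, 0.203]
tool_rot: [[0.494, 0.161, 0.855], [0.08, -0.987, 0.139], [0.866, -0.0, -0.5]]
wrist_force: [-1.0, 0.5, 0.4]
gripper_width: 0.797
gripper_force: 0.0
```

```bash
python3 obs.py w5; python3 -c "
from go import *
Z=np.array([np.sin(np.pi/3),0,-.5])
for a in (2.2,2.3,2.4):
  r=np.array([.062-.075*np.cos(a),.0015,.108+.075*np.sin(a)]);print(a,r.round(3),row(w(P,r+.015*Z,0),tool(-80.9,60,9.1)))"
```

```text
16.6 [0.6053 0.1108 0.203 ] [[0.494, 0.161, 0.855], [0.08, -0.987, 0.139], [0.866, -0.0, -0.5]] [ 0.12 -0.53  2.27  0.09  0.36  1.47]
hasp_grip [(array([326., 203.]), 0.56)]
catch [(array([324., 381.]), 0.58)]
hasp_hinge [(array([322., 312.]), 0.64)]
red [ 280  198   84   17 1418] [321.55853315 206.        ]
line in unit plane at z .14,.165,.183: [[0.135, 0.0013, 0.14], [0.114, 0.0014, 0.165], [0.0989, 0.0014, 0.183]]
pred catch [324. 391.] hinge [323. 317.] roll {2.1: [324.0, 215.0], 2.2: [324.0, 212.0], 2.3: [324.0, 209.0], 2.4: [324.0, 208.0]}
2.2 [0.106 0.002 0.169] [0.0004, 0.0006, 0.3534, -0.0003, -0.0005, 0.0002]
2.3 [0.112 0.002 0.164] [-0.0043, 0.0007, 0.383, -0.0003, -0.0005, 0.0002]
2.4 [0.117 0.002 0.159] [-0.012, 0.0007, 0.412, -0.0003, -0.0005, 0.0002]
```

Two wrist views put the roll at unit (0.113, 0.0015, 0.165). Advancing and pinching its ends.

Call:
servo_tool --pt "0 0 0.1 0 0 0 0.2" --pt "0 0 0.2 0 0 0 0.2" --pt "0 0 0.28 0 0 0 0.2" --pt "0 0 0.34 0 0 0 0.2" --pt "-0.003 0 0.385 0 0 0 0.2" --pt "-0.003 0 0.385 0 0 0 0.2" --pt "-0.003 0 0.385 0 0 0 0.2" --squeeze 25

```text
t: 17.38
tcp_pos: [0.6873, 0.1241, 0.1547]
tool_rot: [[0.492, 0.16, 0.855], [0.08, -0.987, 0.139], [0.867, -0.0, -0.499]]
wrist_force: [-0.1, -0.2, 0.8]
gripper_width: 0.801
gripper_force: 0.0
```

```bash
python3 obs.py w6; python3 -c "
from go import *
s=monitor.read_state();print(s['wrist_force'],(R(-P[2])@(s['tcp_pos']-[P[0],P[1],0])).round(4))"
```

```text
17.3833 [0.6873 0.1241 0.1547] [[0.492, 0.16, 0.855], [0.08, -0.987, 0.139], [0.867, -0.0, -0.499]] [ 0.13 -0.24  2.16  0.14  0.18  1.42]
hasp_grip [(array([322., 285.]), 0.81)]
catch []
hasp_hinge []
red [ 254  272  137   30 4012] [322.59272183 286.27068794]
line in unit plane at z .14,.165,.183: [[0.1267, 0.001, 0.14], [0.1136, 0.0011, 0.165], [0.1041, 0.0012, 0.183]]
pred catch [326. 644.] hinge [325. 456.] roll {2.1: [326.0, 310.0], 2.2: [326.0, 299.0], 2.3: [325.0, 291.0], 2.4: [325.0, 285.0]}
[-0.20285369 -0.41119364  0.83582712] [0.1248 0.0017 0.1558]
```

View pics/w6.png

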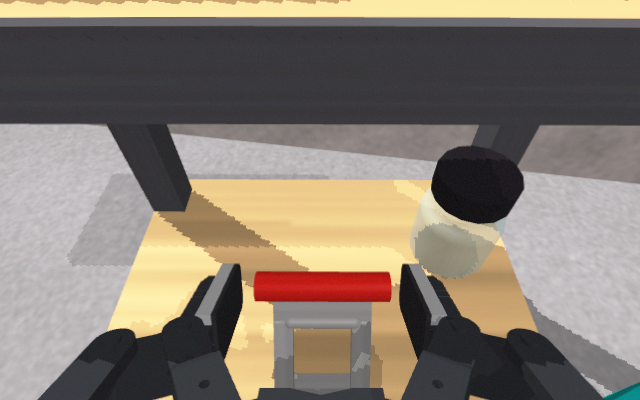

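The roll (254–391, 286) sits between the pads and the jar is clear of the right finger. That is my tenth picture, so from here I'll rely on numbers. Closing on the roll's ends.

Call:
servo_tool --pt "0 0 0 0 0 0 0.6" --pt "0 0 0 0 0 0 0.6" --pt "0 0 0 0 0 0 0.6" --pt "0 0 0 0 0 0 0.6" --squeeze 25

```text
t: 17.92
tcp_pos: [0.6872, 0.1238, 0.1553]
tool_rot: [[0.491, 0.16, 0.856], [0.08, -0.987, 0.139], [0.868, 0.0, -0.497]]
wrist_force: [0.9, -4.8, 1.9]
gripper_width: 0.621
gripper_force: 28.9
```

```bash
cat > arc.py <<'E'
from go import *
import sys
a0,a1,n=float(sys.argv[1]),float(sys.argv[2]),int(sys.argv[3])
s=monitor.read_state();U=lambda x:(R(-P[2])@(x-[P[0],P[1],0]))
t=U(s['tcp_pos']);z=R(-P[2])@s['tool_rot'][:,2];r=t-.0125*z
print('tcp',t.round(4),'roll',r.round(4),'a',np.arctan2(r[2]-.108,.062-r[0]),'rad',np.hypot(r[2]-.108,.062-r[0]),s['wrist_force'].round(1),s['gripper_width'])
for a in np.linspace(a0,a1,n+1)[1:]:
    ti=20+40*(a-.35)/1.99; T_=np.radians(ti); q=np.array([.062-.075*np.cos(a),t[1],.108+.075*np.sin(a)])+.0125*np.array([np.sin(T_),0,-np.cos(T_)])
    print(round(a,2),np.round(row(w(P,q,0),tool(-80.9,ti,9.1)),3).tolist())
E
python3 arc.py 2.34 1.34 10
```

```text
tcp [0.125  0.0014 0.1553] roll [0.1142 0.0014 0.1615] a 2.3438208872128516 rad 0.07473397135601474 [ 0.9 -4.8  1.9] 0.6207069613246273
2.24 [0.005, -0.0, -0.03, -0.0, -0.006, 0.0]
2.14 [0.006, -0.0, -0.06, -0.0, -0.012, 0.0]
2.04 [0.005, -0.0, -0.09, -0.0, -0.017, 0.0]
1.94 [-0.0, -0.0, -0.12, -0.0, -0.023, 0.0]
1.84 [-0.008, -0.0, -0.15, -0.0, -0.028, 0.0]
1.74 [-0.018, -0.0, -0.179, -0.0, -0.034, 0.0]
1.64 [-0.032, -0.0, -0.207, -0.0, -0.04, 0.0]
1.54 [-0.048, -0.0, -0.234, -0.0, -0.045, 0.0]
1.44 [-0.066, -0.0, -0.259, -0.0, -0.051, 0.0]
1.34 [-0.088, -0.0, -0.283, -0.0, -0.056, 0.0]
```

Call:
servo_tool --pt "0.005 0 -0.03 0 -0.006 0 0.6" --pt "0.006 0 -0.06 0 -0.012 0 0.6" --pt "0.005 0 -0.09 0 -0.017 0 0.6" --pt "0 0 -0.12 0 -0.023 0 0.6" --pt "-0.008 0 -0.15 0 -0.028 0 0.6" --pt "-0.018 0 -0.179 0 -0.034 0 0.6" --pt "-0.032 0 -0.207 0 -0.04 0 0.6" --pt "-0.048 0 -0.234 0 -0.045 0 0.6" --pt "-0.066 0 -0.259 0 -0.051 0 0.6" --pt "-0.088 0 -0.283 0 -0.056 0 0.6" --pt "-0.088 0 -0.283 0 -0.056 0 0.6"

```text
t: 18.83
tcp_pos: [0.6154, 0.1123, 0.1713]
tool_rot: [[0.757, 0.16, 0.633], [0.123, -0.987, 0.103], [0.642, 0.0, -0.767]]
wrist_force: [1.4, -2.9, 0.7]
gripper_width: 0.619
gripper_force: 28.5
```

```bash
python3 arc.py 1.34 0.4 10
```

```text
tcp [0.0523 0.0014 0.1713] roll [0.0443 0.0014 0.1808] a 1.3322436008834615 rad 0.07496114384423921 [ 1.4 -2.9  0.7] 0.6189352789997483
1.25 [-0.025, -0.0, -0.011, -0.0, -0.005, 0.0]
1.15 [-0.054, -0.0, -0.02, -0.0, -0.01, 0.0]
1.06 [-0.083, -0.0, -0.026, -0.0, -0.016, 0.0]
0.96 [-0.112, -0.0, -0.03, -0.0, -0.021, 0.0]
0.87 [-0.142, -0.0, -0.032, -0.0, -0.026, 0.0]
0.78 [-0.172, -0.0, -0.031, -0.0, -0.032, 0.0]
0.68 [-0.201, -0.0, -0.027, -0.0, -0.037, 0.0]
0.59 [-0.23, -0.0, -0.021, -0.0, -0.042, 0.0]
0.49 [-0.259, -0.0, -0.012, -0.0, -0.047, 0.0]
0.4 [-0.286, -0.0, -0.001, -0.0, -0.052, 0.0]
```

Call:
servo_tool --pt "-0.025 0 -0.011 0 -0.005 0 0.6" --pt "-0.054 0 -0.02 0 -0.01 0 0.6" --pt "-0.083 0 -0.026 0 -0.016 0 0.6" --pt "-0.112 0 -0.03 0 -0.021 0 0.6" --pt "-0.142 0 -0.032 0 -0.026 0 0.6" --pt "-0.172 0 -0.031 0 -0.032 0 0.6" --pt "-0.201 0 -0.027 0 -0.037 0 0.6" --pt "-0.23 0 -0.021 0 -0.042 0 0.6" --pt "-0.259 0 -0.012 0 -0.047 0 0.6" --pt "-0.286 0 -0.001 0 -0.052 0 0.6" --pt "-0.286 0 -0.001 0 -0.052 0 0.6"

```text
t: 19.75
tcp_pos: [0.5613, 0.1036, 0.1244]
tool_rot: [[0.921, 0.16, 0.356], [0.15, -0.987, 0.058], [0.36, 0.0, -0.933]]
wrist_force: [-10.2, -3.2, 6.7]
gripper_width: 0.621
gripper_force: 28.7
```

```bash
python3 arc.py 0.4 0.3 1
python3 -c "
from go import *
im=viewer.get_image('scene')
for l in ('hasp_grip','catch'): print([(np.round(px(d)),round(d['p'],2)) for d in nets.place_of('scene',l)])
print({a:proj(S,w(P,(.062-.075*np.cos(a),0,.108+.075*np.sin(a)),0)).round().tolist() for a in (0,.2,.4,.6)})"
```

```text
tcp [-0.0025  0.0014  0.1244] roll [-0.007   0.0014  0.1361] a 0.38625096761943367 rad 0.07451180712747874 [-10.2  -3.2   6.7] 0.6213919457485926
0.3 [-0.02, -0.0, 0.018, -0.0, -0.006, 0.0]
[(array([354., 111.]), 0.66)]
[]
{0: [348.0, 121.0], 0.2: [349.0, 117.0], 0.4: [352.0, 113.0], 0.6: [355.0, 111.0]}
```

Call:
servo_tool --pt "0 0 0 0 0 0 0.3" --pt "0 0 0 0 0 0 0.2" --pt "0 0 0 0 0 0 0.2" --pt "0 0 -0.08 0 0 0 0.2" --pt "0 0 -0.18 0 0 0 0.2" --pt "0 0 -0.28 0 0 0 0.2" --pt "0 0 -0.28 0 0 0 1" --pt "0 0 -0.28 0 0 0 1" --pt "0 0 -0.28 0 0 0 1" --pt "0 0 -0.28 0 0 0 1" --pt "0 0 -0.28 0 0 0 1"

```text
t: 20.82
tcp_pos: [0.5364, 0.0996, 0.1891]
tool_rot: [[0.921, 0.16, 0.356], [0.15, -0.987, 0.058], [0.361, -0.0, -0.933]]
wrist_force: [0.4, 0.1, 0.6]
gripper_width: 0.087
gripper_force: 0.0
```

```bash
cat > red.py <<'E'
from go import *
s=monitor.read_state();U=lambda x:(R(-P[2])@(x-[P[0],P[1],0]))
print(s['t'],'tcp unit',U(s['tcp_pos']).round(4),s['wrist_force'].round(1),s['gripper_width'])
for cn in ('wrist','scene'):
    W=cam(cn);im=viewer.get_image(cn);h=cv2.cvtColor(im,cv2.COLOR_RGB2HSV);m=((h[:,:,1]>140)&((h[:,:,0]<6)|(h[:,:,0]>172))&(h[:,:,2]>50)).astype(np.uint8)
    n,lab,st,ce=cv2.connectedComponentsWithStats(m)
    for i in range(1,n):
        if st[i,4]>15: print(cn,'red',st[i],ce[i].round(1))
    print(cn,'pred roll',{a:proj(W,w(P,(.062-.075*np.cos(a),.001,.108+.075*np.sin(a)),0)).round().tolist() for a in (0,.1,.2,.3,.4,.5)})
    for l in ('hasp_grip','catch','drawer_face','jar'): print(cn,l,[(np.round(px(d)).tolist(),round(d['p'],2)) for d in nets.place_of(cn,l)][:2])
E
python3 red.py; python3 -c "
from go import *
for X in ((-.014,.001,.17),(-.0145,.001,.142),(-.017,.001,.122),(-.0175,.001,.113),(-.0175,.001,.110)): print(X,row(w(P,X,0),tool(-80.9,15,9.1)))"
```

```text
20.8167 tcp unit [-0.0277  0.0015  0.1891] [0.4 0.1 0.6] 0.08665941493673608
wrist red [ 272  199   99   21 2022] [320.4 209.2]
wrist pred roll {0: [322.0, 231.0], 0.1: [322.0, 231.0], 0.2: [322.0, 230.0], 0.3: [322.0, 228.0], 0.4: [322.0, 224.0], 0.5: [322.0, 218.0]}
wrist hasp_grip [([323.0, 208.0], 0.81)]
wrist catch [([324.0, 182.0], 0.9)]
wrist drawer_face []
wrist jar []
scene red [350 102  12  18  78] [355.4 110.7]
scene pred roll {0: [349.0, 120.0], 0.1: [349.0, 118.0], 0.2: [350.0, 117.0], 0.3: [351.0, 115.0], 0.4: [352.0, 113.0], 0.5: [353.0, 112.0]}
scene hasp_grip [([353.0, 110.0], 0.8), ([412.0, 181.0], 0.72)]
scene catch [([363.0, 121.0], 0.8)]
scene drawer_face [([353.0, 132.0], 0.8)]
scene jar []
(-0.014, 0.001, 0.17) [0.0213, 0.0017, 0.0953, -0.0001, -0.0173, 0.0003]
(-0.0145, 0.001, 0.142) [-0.0211, 0.0017, 0.199, -0.0001, -0.0173, 0.0003]
(-0.017, 0.001, 0.122) [-0.0594, 0.0017, 0.27, -0.0001, -0.0173, 0.0003]
(-0.0175, 0.001, 0.113) [-0.0744, 0.0017, 0.3028, -0.0001, -0.0173, 0.0003]
(-0.0175, 0.001, 0.11) [-0.0787, 0.0017, 0.314, -0.0001, -0.0173, 0.0003]
```

```bash
python3 -c "
from go import *
U=lambda x:(R(-P[2])@(x-[P[0],P[1],0]))
W=cam('wrist')
x,r=tri([ray(W,(320.4,209.2)),ray(S,(355.4,110.7))]);print('roll',U(x).round(4),np.round(r,4))
x,r=tri([ray(W,(324,182)),ray(S,(363,121))]);print('catch',U(x).round(4),np.round(r,4))
for a in (.5,.55,.6,.65,.7): print(a,proj(W,w(P,(.062-.075*np.cos(a),.001,.108+.075*np.sin(a)),0)).round(),proj(S,w(P,(.062-.075*np.cos(a),.001,.108+.075*np.sin(a)),0)).round())
print(proj(W,w(P,(.012,0,.124),0)).round(),proj(S,w(P,(.012,0,.124),0)).round(), proj(W,w(P,(.062,0,.108),0)).round())
"
```

```text
roll [0.0013 0.0017 0.1488] [0.0004 0.0004]
catch [0.021  0.0002 0.1249] [0.0017 0.0017]
0.5 [322. 219.] [353. 112.]
0.55 [322. 216.] [354. 111.]
0.6 [322. 212.] [355. 110.]
0.65 [322. 208.] [356. 110.]
0.7 [322. 204.] [357. 109.]
[323. 194.] [359. 120.] [323. 123.]
```

The roll triangulates to unit (0.001, 0.149), so the hasp stands at about 0.6 rad. I'll press it down along its arc with the shut fingertips.

```bash
python3 -c "
from go import *
t=tool(-80.9,15,9.1)
print(row(w(P,(-.005,.0015,.175),0),t))
for a in (.6,.5,.4,.3,.25): print(a,row(w(P,(.062-.075*np.cos(a)-.0045,.0015,.108+.075*np.sin(a)+.005),0),t))"
```

```text
[0.0621, -0.0002, 0.0897, -0.0001, -0.0173, 0.0003]
0.6 [0.0359, -0.0002, 0.1639, -0.0001, -0.0173, 0.0003]
0.5 [0.012, -0.0003, 0.182, -0.0001, -0.0173, 0.0003]
0.4 [-0.01, -0.0003, 0.2025, -0.0001, -0.0173, 0.0003]
0.3 [-0.0297, -0.0003, 0.225, -0.0001, -0.0173, 0.0003]
0.25 [-0.0388, -0.0003, 0.237, -0.0001, -0.0173, 0.0003]
```

Call:
servo_tool --pt "0.062 0 0.09 0 -0.017 0 1" --pt "0.062 0 0.09 0 -0.017 0 1" --pt "0.062 0 0.09 0 -0.017 0 1" --pt "0.045 0 0.14 0 -0.017 0 1" --pt "0.036 0 0.164 0 -0.017 0 1" --pt "0.024 0 0.173 0 -0.017 0 1" --pt "0.012 0 0.182 0 -0.017 0 1" --pt "0 0 0.192 0 -0.017 0 1" --pt "-0.01 0 0.203 0 -0.017 0 1" --pt "-0.02 0 0.214 0 -0.017 0 1" --pt "-0.03 0 0.225 0 -0.017 0 1" --squeeze 20

```text
t: 22.23
tcp_pos: [0.5495, 0.1018, 0.1351]
tool_rot: [[0.953, 0.16, 0.258], [0.155, -0.987, 0.042], [0.261, -0.0, -0.965]]
wrist_force: [-0.0, -0.3, 0.5]
gripper_width: 0.0
gripper_force: 0.6
```

```bash
python3 red.py; python3 -c "
from go import *
t=tool(-80.9,15,9.1)
for a in (.3,.2,.1,.05,0,-.04): print(a,row(w(P,(.062-.075*np.cos(a)-.0045,.0015,.108+.075*np.sin(a)+.005),0),t))"
```

```text
22.2333 tcp unit [-0.0144  0.0015  0.1351] [-0.  -0.3  0.5] 0.00020553047863718115
wrist red [ 260  242  122   26 2643] [320.5 253.7]
wrist pred roll {0: [322.0, 256.0], 0.1: [322.0, 259.0], 0.2: [322.0, 260.0], 0.3: [322.0, 260.0], 0.4: [322.0, 258.0], 0.5: [322.0, 254.0]}
wrist hasp_grip [([324.0, 254.0], 0.88)]
wrist catch [([322.0, 199.0], 0.77)]
wrist drawer_face []
wrist jar []
scene red [346 107  12  17  60] [351.4 115.2]
scene pred roll {0: [349.0, 120.0], 0.1: [349.0, 118.0], 0.2: [350.0, 117.0], 0.3: [351.0, 115.0], 0.4: [352.0, 113.0], 0.5: [353.0, 112.0]}
scene hasp_grip [([348.0, 118.0], 0.86)]
scene catch [([363.0, 120.0], 0.66)]
scene drawer_face [([355.0, 129.0], 0.72)]
scene jar [([412.0, 182.0], 0.92)]
0.3 [-0.0001, -0.0002, 0.0002, -0.0001, -0.0004, 0.0004]
0.2 [-0.0149, -0.0003, 0.0263, -0.0001, -0.0004, 0.0004]
0.1 [-0.0269, -0.0003, 0.0538, -0.0001, -0.0004, 0.0004]
0.05 [-0.0319, -0.0003, 0.0679, -0.0001, -0.0004, 0.0004]
0 [-0.0362, -0.0003, 0.0823, -0.0001, -0.0004, 0.0004]
-0.04 [-0.0391, -0.0003, 0.094, -0.0001, -0.0004, 0.0004]
```

Call:
servo_tool --pt "-0.008 0 0.013 0 0 0 1" --pt "-0.015 0 0.026 0 0 0 1" --pt "-0.021 0 0.04 0 0 0 1" --pt "-0.027 0 0.054 0 0 0 1" --pt "-0.03 0 0.061 0 0 0 1" --pt "-0.032 0 0.068 0 0 0 1"

```text
t: 23.23
tcp_pos: [0.5462, 0.1012, 0.1161]
tool_rot: [[0.953, 0.16, 0.257], [0.155, -0.987, 0.042], [0.26, 0.0, -0.966]]
wrist_force: [-1.1, 0.3, 0.8]
gripper_width: -0.003
gripper_force: 0.7
```

Call:
servo_tool --pt "-0.002 0 0.006 0 0 0 1" --pt "-0.004 0 0.012 0 0 0 1" --pt "-0.004 0 0.016 0 0 0 1"

```text
t: 23.48
tcp_pos: [0.5465, 0.1012, 0.1122]
tool_rot: [[0.953, 0.16, 0.257], [0.155, -0.987, 0.042], [0.261, -0.0, -0.965]]
wrist_force: [-2.5, -0.2, 0.7]
gripper_width: -0.0
gripper_force: 1.3
```

Call:
servo_tool --pt "0 0 0.005 0 0 0 1" --pt "0 0 0.01 0 0 0 1" --pt "0 0 0.014 0 0 0 1"

```text
t: 23.73
tcp_pos: [0.5471, 0.1014, 0.1107]
tool_rot: [[0.953, 0.161, 0.257], [0.155, -0.987, 0.042], [0.26, 0.0, -0.966]]
wrist_force: [-31.1, -4.5, 32.9]
gripper_width: 0.001
gripper_force: 19.6
```

```bash
python3 red.py
```

```text
23.7333 tcp unit [-0.0169  0.0015  0.1107] [-31.1  -4.5  32.9] 0.000992505139610504
wrist red [ 260  244  122   27 2366] [320.7 256.6]
wrist pred roll {0: [322.0, 263.0], 0.1: [322.0, 266.0], 0.2: [322.0, 268.0], 0.3: [322.0, 268.0], 0.4: [323.0, 266.0], 0.5: [323.0, 262.0]}
wrist hasp_grip [([324.0, 257.0], 0.77)]
wrist catch [([324.0, 197.0], 0.7)]
wrist drawer_face []
wrist jar []
scene red [344 113  12  18  54] [349.  122.1]
scene pred roll {0: [349.0, 120.0], 0.1: [349.0, 118.0], 0.2: [350.0, 117.0], 0.3: [351.0, 115.0], 0.4: [352.0, 113.0], 0.5: [353.0, 112.0]}
scene hasp_grip [([348.0, 123.0], 0.86), ([410.0, 182.0], 0.48)]
scene catch [([363.0, 121.0], 0.9)]
scene drawer_face [([354.0, 130.0], 0.87)]
scene jar [([413.0, 180.0], 0.6)]
```

Hard stop at 33 N with the roll at angle 0 in the scene view, so it has snapped home. Backing off clear and verifying.

Call:
servo_tool --pt "-0.003 0 -0.02 0 0 0 1" --pt "-0.01 0 -0.1 0 0 0 1" --pt "-0.05 0 -0.25 0 0 0 1" --pt "-0.2 0 -0.4 0 0 0 1" --pt "-0.35 0 -0.5 0 0 0 1" --pt "-0.45 0 -0.5 0 0 0 1" --pt "-0.45 0 -0.5 0 0 0 1" --pt "-0.45 0 -0.5 0 0 0 1"

```text
t: 24.9
tcp_pos: [0.4074, 0.0786, 0.202]
tool_rot: [[0.952, 0.16, 0.262], [0.155, -0.987, 0.042], [0.265, 0.0, -0.964]]
wrist_force: [0.8, -0.2, -0.1]
gripper_width: 0.004
gripper_force: 0.0
```

```bash
python3 red.py; python3 -c "
from go import *
for cn in ('scene','top'):
  viewer.get_image(cn)
  for l in ('white_carton','wrench','jar','pack'): print(cn,l,[(np.round(px(d)).tolist(),round(d['p'],2)) for d in nets.place_of(cn,l)][:2])"
```

```text
24.9 tcp unit [-0.1584  0.0012  0.202 ] [ 0.8 -0.2 -0.1] 0.004226451900678236
wrist red [ 281   14   81   20 1515] [320.9  23.8]
wrist pred roll {0: [322.0, 28.0], 0.1: [322.0, 23.0], 0.2: [322.0, 16.0], 0.3: [322.0, 8.0], 0.4: [322.0, -2.0], 0.5: [322.0, -13.0]}
wrist hasp_grip [([324.0, 24.0], 0.78)]
wrist catch []
wrist drawer_face []
wrist jar []
scene red [344 112  12  18  74] [349.3 120.4]
scene pred roll {0: [349.0, 120.0], 0.1: [349.0, 118.0], 0.2: [350.0, 117.0], 0.3: [351.0, 115.0], 0.4: [352.0, 113.0], 0.5: [353.0, 112.0]}
scene hasp_grip [([347.0, 119.0], 0.57)]
scene catch [([360.0, 121.0], 0.59)]
scene drawer_face [([354.0, 129.0], 0.63)]
scene jar [([413.0, 178.0], 0.75)]
scene white_carton [([227.0, 216.0], 0.74)]
scene wrench [([200.0, 300.0], 0.72), ([229.0, 214.0], 0.29)]
scene jar [([409.0, 181.0], 0.68)]
scene pack [([343.0, 226.0], 0.86)]
top white_carton [([348.0, 280.0], 0.83)]
top wrench [([423.0, 251.0], 0.88)]
top jar [([191.0, 191.0], 0.64)]
top pack [([288.0, 183.0], 0.72)]
```

```bash
python3 -c "
from bench import workorder; print(workorder.finish_job())"
```

```text
the job is handed in; nothing more can be done
None
```

I handed the job in at about 25 s: the pack stood upright in the drawer before I pushed it home against its stop, and the hasp is pressed down flat over the catch (33 N, well past the roughly 10 N the catch resists with). The carton, wrench and jar were not touched, and the later camera checks, which are rough for the jar, show no sign of them moving.

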